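Load the paper-roll holder on the pottery decorating table

ROBOT

A 7-joint arm with a two-finger parallel gripper is mounted at the origin on the work surface. World frame = base frame: x ahead of the robot, y to its left, z up, the work surface at z = 0. Lengths are in m, angles in rad, forces in N, time in s.
With the tool pointing down it reaches from about 0.425 to 0.875 m from the base axis. Payload 4.7 kg.
Tool frame: the origin (TCP) lies midway between the tips of the shut fingers; the grasp point (between the pads) lies 19 mm behind it; z points along the fingers, y is the line along which they close (so a half turn about z gives the same grasp; the last joint's range is limited). The gripper opens to 87 mm and grips with 3 to 60 N. Pads are 19 mm wide; open, the fingers measure 117 mm over their backs; the gripper's body (75 mm by 190 mm) begins 51 mm behind the grasp point.
Start: joints at [1.345, 0.321, -0.07, 1.45, 0.023, 1.371, -0.057], TCP at [0.154, -0.631, 0.223] pointing down, gripper open.
Joint ranges: [-2.86, 2.86], [-0.3, 2.09], [-1.38, 1.24], [0.06, 2.45], [-1.56, 4.7], [0.09, 2.05], [-2.69, 2.69]. Speed limits (rad/s): [2.57, 2.57, 3.14, 3.14, 3.14, 3.14, 3.14].

INTERFACE

Orientations are given as a rotation vector (axis times angle).
In Python, from bench import ctrl gives the robot as it stands.
- The arm moves only by the shell command python3 inch.py 'ROWS' [FORCE]. ROWS is rows parted by semicolons, their numbers by spaces, 1 to 20 of them, each of 5 numbers: dx, dy, dz in m, then a turn about the tool's z in rad, then the opening from 0.0 (shut) to 1.0 (fully open); each row is the pose to reach, as a shift and turn from the pose commanded when the command began, along the tool's axes at that moment; what a row does not reach only later rows make up. A row lasts 1/10 s, in which the tool goes at most 0.05 m and 0.15 rad, less where a joint would pass 70% of its speed; a pose out of reach is approached as far as the arm can. The fingers move at their own pace and stop on an object; FORCE is the grip in N (left out, the last holds). Time passes only in rows, so rows that do not move let the fingers close. It prints the time, the measured TCP pose, the force, the opening and the grip force at its end.
- ctrl.get_state(): the state, without advancing time (a new reading comes with each control period).
- ctrl.get_image(name): name is "side" or "top"; returns the picture (384x512x3 uint8, red, green, blue); there is no depth.
- ctrl.camera_model(name): a dict with "vertical_fov" (degrees; the focal length in pixels is half the picture's height over the tangent of half this angle, whatever the lens; pixels are square), "cx", "cy" (the principal point, pixels), "rvec" (rotation vector, rad) and "tvec" (3), from world to camera coordinates, as OpenCV has them. Camera axes: x right, y down, z forward; pixel columns grow to the right and rows downward; lengths in m; the calibration is good to about 2 mm. A picture is of the moment at which its call begins. camera_model takes no time and is no camera call.
- ctrl.close_job(): hands the job in; it is judged then, once.
The state is a dict: "time": time; "joint_positions": joint angles; "qd": joint speeds; "joint_torque": joint torques, N m; "position": TCP position; "tool_rot": TCP orientation; "ft_force": force on the tool from outside, world axes, zero at the start; "torque": the same for the moment, N m; "grip_width": opening from 0.0 (shut) to 1.0 (fully open); "grip_force": force on a finger pad.
Only numpy, scipy, OpenCV 4.12 (cv2) and the standard library are available. Lean on these libraries where they do the work, as an engineer would, in place of code of your own. Each camera call takes 0.05 s, during which the arm holds its last target. There are 200 camera calls.

TASK

The paper-roll holder on the decorating table is empty. Take the full roll of stencil paper, the one that is both tall and thick, and mount it on the holder with the tall steel spindle: spindle up through the roll's core, lowered right down to the wooden base before you let go, and left standing upright there. Leave the other two rolls where they stand.

Things in the scene. Friction and masses are not known exactly. Their poses are not given: they have to be found in the camera images.
- full_roll: the full paper roll, upright on the table: white paper on a brown cardboard core, 58 mm outside diameter, 90 mm tall, with a round bore 32 mm wide right through; about 115 g, rigid. Origin at the centre of its underside, z up along the bore. Both tall and thick, unlike the other two rolls; grip it from above across its outside, near the top
- holder: fixed to the table: a round wooden base 100 mm across, 16 mm thick, with a bare upright steel spindle, 12 mm in diameter, at its centre; its tip is 112 mm above the table. Origin on the spindle axis at table height, z up; a mounted roll has its origin 16 mm above this. (The other holder, 90 mm across, not for this roll, has a short spindle whose tip is only 45 mm above the table.)
- thin_roll: a nearly used roll, to be left alone: as tall as the full roll (90 mm) but only 42 mm in diameter, standing upright. Origin at the centre of its underside, z up
- short_roll: a narrow roll, to be left alone: 58 mm in diameter like the full roll but only 40 mm tall, upright. Origin at the centre of its underside, z up. The three rolls and two holders stand in any order at least 130 mm apart, centre to centre; the small things among them (paint pots, palette, sponge, bowl, brush) are lower than 50 mm

How it is judged:
On the way:
1. the full roll, still held in the fingers, is down over the spindle to within 15 mm of the base (z of full_roll in the frame of holder below 0.031 m and horizontal distance between full_roll and holder below 0.016 m and contact force between the fingers and full_roll above 0.5 N), for 0.1 s.
At the end, for the whole second after the job is handed in: The full roll stands released on the tall-spindle holder's base: centre within 16 mm of the spindle's axis, underside within 5 mm of the base's top, upright within 10 degrees, at rest; the thin and short rolls stand upright within 30 mm of where they were (horizontal distance between full_roll and holder below 0.016 m and z of full_roll in the frame of holder between 0.01 and 0.021 m and angle between full_roll's own z axis and vertical below 0.17 rad and linear speed of full_roll below 0.03 m/s and distance of each of thin_roll, short_roll from where it was at the start of the episode below 0.03 m and angle between each of thin_roll, short_roll's own z axis and vertical below 0.3 rad); the robot touches nothing.
It fails at once if the thin roll or the short roll is pushed more than 30 mm or knocked over (distance of any of thin_roll, short_roll from where it was at the start of the episode above 0.03 m or angle between any of thin_roll, short_roll's own z axis and vertical above 0.5 rad).
It also fails if it takes over 32 s, if anything falls off the work surface, if the arm or the gripper's body presses on something with over 40 N, if the wrist force passes 120 N, or if a joint passes its speed limit or range.

## Working session

There is one attempt and no reset: what is moved stays moved. The work goes in short steps, Python scripts to look and compute and a shell command to move; the robot and the scene stay as the last step left them, time stands still between calls to the robot, and variables do not carry over. Pictures are saved under pics/ and viewed, at most 10 in all, crops included, and the job is handed in when it is done.

```bash
ls; mkdir -p pics
python3 - <<'E'
from bench import ctrl
import cv2
for n in("top","side"):
    cv2.imwrite(f"pics/{n}0.png",ctrl.get_image(n)[:,:,::-1]); print(ctrl.camera_model(n))
s=ctrl.get_state();print(s)
E
```

```text
bench.py
inch.py
pics
{'vertical_fov': 54.24279553080345, 'cx': 260.4175309525133, 'cy': 188.11198737736444, 'rvec': array([ 2.16904851, -2.11164057,  0.2109038 ]), 'tvec': array([-0.03357158,  0.55182876,  0.88704028])}
{'vertical_fov': 53.87232297697523, 'cx': 252.54666825756127, 'cy': 192.0020322367103, 'rvec': array([ 2.15894426, -0.42423622,  0.21974435]), 'tvec': array([-0.48896769,  0.16543007,  0.66072672])}
{'time': 0.1, 'joint_positions': array([ 1.34508841,  0.32176649, -0.07008948,  1.45153941,  0.022582  ,
        1.37077042, -0.05689987]), 'qd': array([ 0.00177463, -0.00133323, -0.00118227, -0.00334651, -0.00138822,
       -0.00074925, -0.00126456]), 'joint_torque': array([ 1.95574705e-05, -4.92572379e+01, -4.05669054e-01, -3.13396990e+01,
       -6.40911888e-02,  3.96093086e-02,  8.44340116e-05]), 'position': array([ 0.1542342 , -0.63094216,  0.22156628]), 'tool_rot': array([-3.11736841e+00, -3.75631696e-01,  4.30001993e-04]), 'ft_force': array([ 0.19213834, -0.5808011 , -0.91502032]), 'torque': array([ 0.03162555, -0.02162835, -0.00328681]), 'grip_force': 0.0, 'grip_width': 1.0043840649373261}
```

View pics/top0.png

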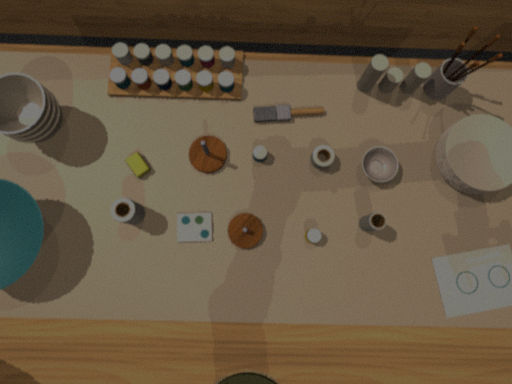

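View pics/side0.png

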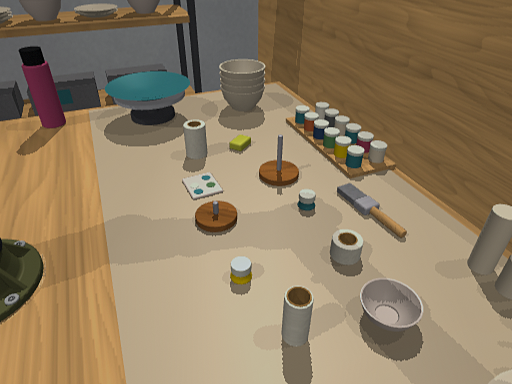

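Top view: full roll near (123,210), since it's thicker than the other tall roll at (377,221). The tall-spindle holder is at about (208,155). In the side view they are at (195,140) and (279,172). Next I'll zoom in for accurate pixels.

Run:
```python
import cv2,numpy as np
t=cv2.imread("pics/top0.png");s=cv2.imread("pics/side0.png")
def c(im,x,y,w=60,h=45):return cv2.convertScaleAbs(cv2.resize(im[y:y+h,x:x+w],None,fx=6,fy=6,interpolation=cv2.INTER_CUBIC),alpha=1.5)
cv2.imwrite("pics/crop.png",np.vstack([np.hstack([c(t,100,188),c(t,180,130)]),np.hstack([c(s,165,118),c(s,250,128,60,65)[:270*2][0:360]]) if 0 else np.hstack([c(s,165,118),c(s,250,144)])]))
```

```text
(no output)
```

View pics/crop.png

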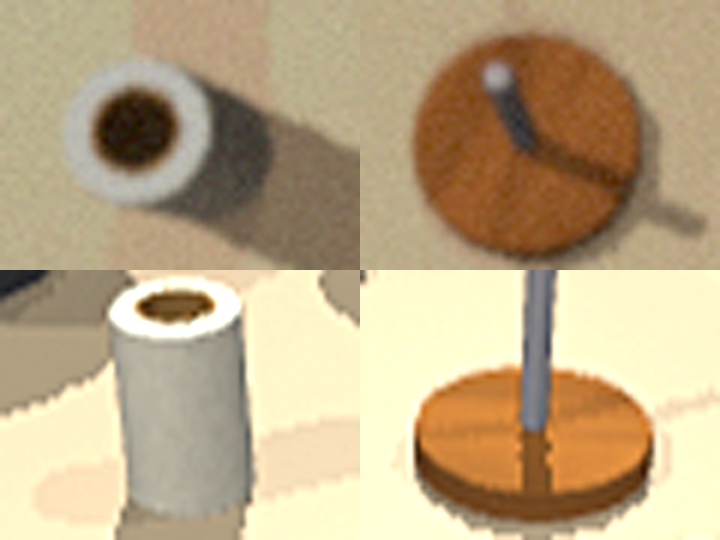

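```bash
cat > h.py <<'E'
import numpy as np,cv2
from bench import ctrl
def cam(n):
    m=ctrl.camera_model(n);f=192/np.tan(np.radians(m["vertical_fov"])/2)
    return np.array([[f,0,m["cx"]],[0,f,m["cy"]],[0,0,1]]),cv2.Rodrigues(m["rvec"])[0],m["tvec"],m["rvec"]
def ray(n,u,v,z,k=0):
    K,R,t,_=cam(n);p=cv2.undistortPoints(np.array([[[u,v]]],float),K,np.array([k,0,0,0.]))[0,0]
    d=R.T@[*p,1];C=-R.T@t;return (C+d*(z-C[2])/d[2])[:2]
def proj(n,P,k=0):
    K,R,t,r=cam(n);return cv2.projectPoints(np.array([P],float),r,t,K,np.array([k,0,0,0.]))[0][0,0]
E
python3 - <<'E'
from h import *
for k in(0,-.1,-.2,-.3,.1):
    print(k,*[np.round(x,4) for x in(ray("top",122.6,209.4,.09,k),ray("side",193.9,124.1,.09,k),ray("top",202.4,142.1,.112,k),ray("top",207.3,153.3,.016,k),ray("side",278.6,170.3,.016,k))])
print(cam("top")[0][0,0], [np.round(ray("top",*p,.045),3) for p in((323,156),(377,221),(245,230),(260,153))])
E
```

```text
0 [0.4853 0.3031] [0.4865 0.3017] [0.6478 0.1225] [0.6467 0.1219] [0.6474 0.1194]
-0.1 [0.4845 0.3076] [0.4863 0.3043] [0.6483 0.123 ] [0.6469 0.1223] [0.6475 0.1195]
-0.2 [0.4836 0.3126] [0.4861 0.307 ] [0.6487 0.1236] [0.6472 0.1227] [0.6475 0.1195]
-0.3 [0.4825 0.3181] [0.4859 0.3098] [0.6491 0.1242] [0.6475 0.1231] [0.6476 0.1196]
0.1 [0.4861 0.2989] [0.4867 0.2992] [0.6474 0.1219] [0.6464 0.1214] [0.6473 0.1194]
374.8556213372201 [array([ 0.641, -0.177]), array([ 0.479, -0.311]), array([0.448, 0.016]), array([ 0.644, -0.016])]
```

```bash
cat >> h.py <<'E'
def todelta(P):
    s=ctrl.get_state();R=cv2.Rodrigues(np.array(s["tool_rot"]))[0]
    print("t",s["time"],"pos",np.round(s["position"],4),"Rz",np.round(R[:,2],3),"tooly",np.round(R[:,1],3),"delta",np.round(R.T@(np.array(P)-s["position"]),4))
E
r="0.44 -0.335 0 -0.9 1"
python3 inch.py '0.44 -0.335 0 -0.9 1;0.44 -0.335 0 -0.9 1;0.44 -0.335 0 -0.9 1;0.44 -0.335 0 -0.9 1;0.44 -0.335 0 -0.9 1;0.44 -0.335 0 -0.9 1;0.44 -0.335 0 -0.9 1;0.44 -0.335 0 -0.9 1;0.44 -0.335 0 -0.9 1;0.44 -0.335 0 -0.9 1;0.44 -0.335 0 -0.9 1;0.44 -0.335 0 -0.9 1'
python3 -c "
from h import *;todelta([.486,.302,.2])"
```

```text
time: 1.3
position: [0.5061, -0.1933, 0.2226]
tool_rot: [-2.633, -1.71, -0.006]
ft_force: [0.6, -0.0, 1.2]
grip_width: 1.0
grip_force: 0.0
t 1.3 pos [ 0.5061 -0.1933  0.2226] Rz [ 0.002  0.004 -1.   ] tooly [ 0.913 -0.407  0.001] delta [ 0.4442 -0.2199  0.0245]
```

```bash
python3 inch.py '0.445 -0.22 0.02 -0.9 1;0.445 -0.22 0.02 -0.9 1;0.445 -0.22 0.02 -0.9 1;0.445 -0.22 0.02 -0.9 1;0.445 -0.22 0.02 -0.9 1;0.445 -0.22 0.02 -0.9 1;0.445 -0.22 0.02 -0.9 1;0.445 -0.22 0.02 -0.9 1;0.445 -0.22 0.02 -0.9 1;0.445 -0.22 0.02 -0.9 1;0.445 -0.22 0.02 -0.9 1;0.445 -0.22 0.02 -0.9 1;0.445 -0.22 0.02 -0.9 1'
python3 -c "
from h import *;todelta([.486,.302,.057])
cv2.imwrite('pics/side1.png',ctrl.get_image('side')[:,:,::-1])"
```

```text
time: 2.6
position: [0.4888, 0.2929, 0.202]
tool_rot: [1.647, 2.675, -0.003]
ft_force: [-0.0, -1.5, 0.2]
grip_width: 1.003
grip_force: 0.0
t 2.6 pos [0.4888 0.2929 0.202 ] Rz [-0.    -0.002 -1.   ] tooly [ 0.893  0.45  -0.001] delta [0.0096 0.0018 0.145 ]
```

View pics/side1.png

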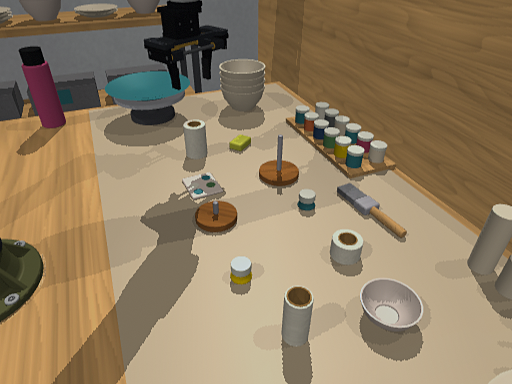

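The gripper is above the full roll at (195,140), with its fingertips at about (178,88) and (207,75). Next I'll centre it and start down.

```bash
python3 inch.py '0.01 0.002 0 0 1;0.01 0.002 0.03 0 1;0.01 0.002 0.06 0 1;0.01 0.002 0.09 0 1;0.01 0.002 0.09 0 1;0.01 0.002 0.09 0 1'
python3 -c "
from h import *;todelta([.486,.302,.057])"
```

```text
time: 3.25
position: [0.4856, 0.3043, 0.113]
tool_rot: [-1.645, -2.676, 0.0]
ft_force: [0.9, 0.3, 0.2]
grip_width: 1.0
grip_force: 0.0
t 3.25 pos [0.4856 0.3043 0.113 ] Rz [-0. -0. -1.] tooly [ 0.892  0.451 -0.   ] delta [-0.0022 -0.0007  0.056 ]
```

```bash
python3 inch.py '-0.002 -0.001 0.02 0 1;-0.002 -0.001 0.04 0 1;-0.002 -0.001 0.056 0 1;-0.002 -0.001 0.056 0 1;-0.002 -0.001 0.056 0 0.5;-0.002 -0.001 0.056 0 0.5;-0.002 -0.001 0.056 0 0.5;-0.002 -0.001 0.056 0 0.5;-0.002 -0.001 0.056 0 0.5;-0.002 -0.001 0.056 0 0.5' 20
python3 -c "
from h import *;todelta([.486,.302,.057])"
```

```text
time: 4.25
position: [0.4859, 0.3026, 0.057]
tool_rot: [1.644, 2.676, 0.001]
ft_force: [0.3, 0.1, 2.2]
grip_width: 0.647
grip_force: 20.0
t 4.25 pos [0.4859 0.3026 0.057 ] Rz [ 0.001  0.    -1.   ] tooly [0.892 0.452 0.001] delta [-0.0006 -0.0002 -0.    ]
```

```bash
python3 inch.py '0 0 -0.03 0 0.5;0 0 -0.07 0 0.5;0 0 -0.11 0 0.5;0 0 -0.15 0 0.5;0 0 -0.15 0 0.5;0 0 -0.15 0 0.5'
python3 -c "
from h import *;todelta([.647,.121,.207])
t=ctrl.get_image('top');s=ctrl.get_image('side')
def c(im,x,y,w=130,h=150):return cv2.resize(im[y:y+h,x:x+w],None,fx=3,fy=3,interpolation=cv2.INTER_CUBIC)
cv2.imwrite('pics/c2.png',np.hstack([c(t,50,140),c(s,130,0)])[:,:,::-1])"
```

```text
time: 4.85
position: [0.4856, 0.3023, 0.2068]
tool_rot: [1.644, 2.676, 0.001]
ft_force: [0.2, 0.2, -1.7]
grip_width: 0.645
grip_force: 20.0
t 4.85 pos [0.4856 0.3023 0.2068] Rz [ 0.001 -0.    -1.   ] tooly [0.892 0.452 0.001] delta [-0.2346  0.0621  0.    ]
```

View pics/c2.png

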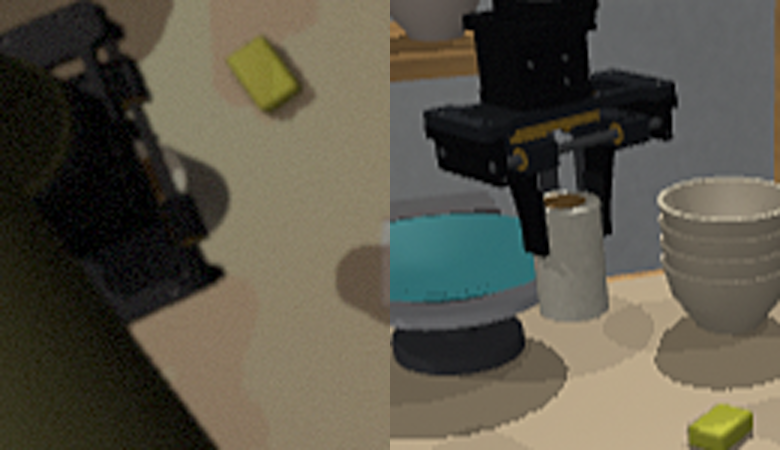

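The roll is held and upright: its top rim is centred near side (190,67) and its underside near (191,102). Next I'll compare that with the expected projection.

```bash
python3 -c "
from h import *
x,y=.4856,.3023
for z in(.24,.15):
  p=proj('side',[x,y,z]);print(p,[proj('side',[x+d,y+e,z])-p for d,e in((.01,0),(0,.01))])
K,R,t,_=cam('side')
# silhouette of the expected cylinder, top rim and bottom rim
a=np.linspace(0,2*np.pi,73)
for z in(.24,.15):
  q=np.array([proj('side',[x+.029*np.cos(i),y+.029*np.sin(i),z]) for i in a]);print((q.min(0)-[130,0])*3+[390,0],(q.max(0)-[130,0])*3+[390,0])
"
python3 inch.py '-0.235 0.062 0 0 0.5;-0.235 0.062 0 0 0.5;-0.235 0.062 0 0 0.5;-0.235 0.062 0 0 0.5;-0.235 0.062 0 0 0.5;-0.235 0.062 0 0 0.5;-0.235 0.062 0 0 0.5;-0.235 0.062 0 0 0.5'
python3 -c "
from h import *;todelta([.647,.121,.073])
t=ctrl.get_image('top');s=ctrl.get_image('side')
def c(im,x,y,w=130,h=150):return cv2.resize(im[y:y+h,x:x+w],None,fx=4,fy=4,interpolation=cv2.INTER_CUBIC)
cv2.imwrite('pics/c3.png',np.hstack([c(s,230,50,100),c(t,150,90,100)])[:,:,::-1])"
```

```text
[187.8455206   66.16123787] [array([ 4.09984315, -0.48909814]), array([-1.0429805 , -1.20144565])]
[191.3662681  102.17867416] [array([ 3.86344889, -0.57886111]), array([-1.01364865, -1.41858688])]
[526.47281274 187.40937625] [600.35334116 210.15464996]
[539.11562582 293.44331112] [608.86167051 320.29424632]
time: 5.75
position: [0.6456, 0.1222, 0.2051]
tool_rot: [-1.64, -2.676, 0.001]
ft_force: [-0.5, 1.2, -2.1]
grip_width: 0.649
grip_force: 20.0
t 5.75 pos [0.6456 0.1222 0.2051] Rz [-0.003  0.001 -1.   ] tooly [ 0.891  0.454 -0.002] delta [-0.002   0.001   0.1321]
```

View pics/c3.png

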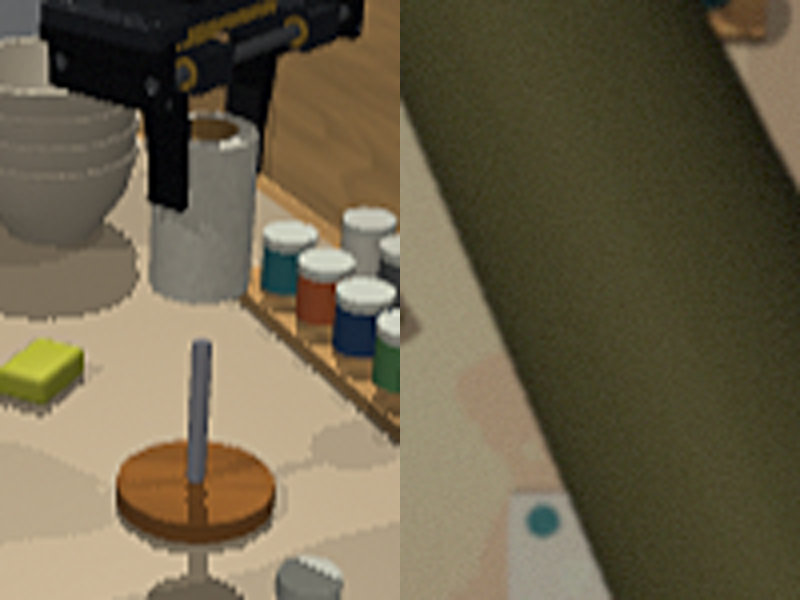

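The roll hangs right above the spindle: its underside is centred at about crop (200,280) and the spindle tip is at (202,342), within about 2 mm. It's clear to lower.

```bash
python3 inch.py '-0.002 0.001 0 0 0.5;-0.002 0.001 0.02 0 0.5;-0.002 0.001 0.04 0 0.5;-0.002 0.001 0.06 0 0.5;-0.002 0.001 0.06 0 0.5'
python3 inch.py '0 0 0.02 0 0.5;0 0 0.04 0 0.5;0 0 0.055 0 0.5;0 0 0.065 0 0.5;0 0 0.065 0 0.5'
python3 -c "
from h import *;todelta([.647,.121,.073])
s=ctrl.get_image('side')
cv2.imwrite('pics/c4.png',cv2.resize(s[80:210,220:340],None,fx=4,fy=4)[:,:,::-1])"
```

```text
time: 6.35
position: [0.6468, 0.1189, 0.1436]
tool_rot: [-1.641, -2.675, 0.006]
ft_force: [-0.8, 0.3, -2.0]
grip_width: 0.648
grip_force: 20.0
time: 6.85
position: [0.6481, 0.1192, 0.0805]
tool_rot: [-1.643, -2.676, 0.002]
ft_force: [0.0, 0.5, -1.4]
grip_width: 0.647
grip_force: 20.0
t 6.85 pos [0.6481 0.1192 0.0805] Rz [-0.002 -0.    -1.   ] tooly [ 0.892  0.452 -0.002] delta [ 0.0022 -0.0002  0.0075]
```

View pics/c4.png

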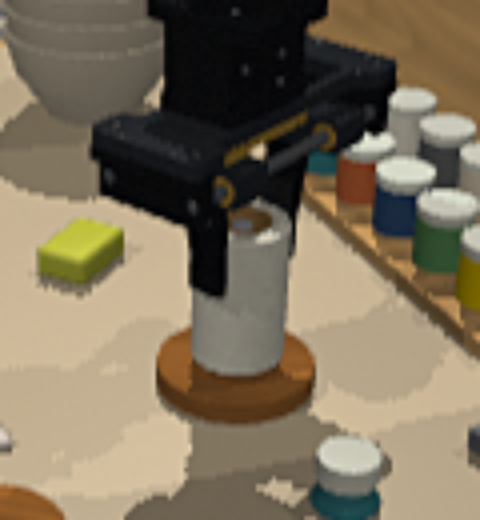

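The roll is on the spindle, with the tip visible in the bore at crop (240,225). About 7 mm remain.

```bash
python3 inch.py '0.001 0 0.002 0 0.5;0.001 0 0.004 0 0.5;0.001 0 0.006 0 0.5;0.001 0 0.006 0 0.5;0.001 0 0.006 0 0.5'
python3 inch.py '0 0 0.001 0 0.5;0 0 0.001 0 0.5;0 0 0.001 0 0.5'
```

```text
time: 7.4
position: [0.6484, 0.1202, 0.0756]
tool_rot: [1.644, 2.677, -0.0]
ft_force: [0.7, 0.2, -1.1]
grip_width: 0.654
grip_force: 20.0
time: 7.7
position: [0.6484, 0.1202, 0.0745]
tool_rot: [1.644, 2.677, -0.0]
ft_force: [-0.1, 0.0, -2.3]
grip_width: 0.65
grip_force: 20.0
```

```bash
python3 inch.py '0 0 0.001 0 0.5;0 0 0.001 0 0.5;0 0 0.001 0 0.5'
python3 inch.py '0 0 0.001 0 0.5;0 0 0.001 0 0.5;0 0 0.001 0 0.5'
```

```text
time: 8.0
position: [0.6483, 0.1202, 0.0734]
tool_rot: [-1.644, -2.677, 0.0]
ft_force: [-0.5, 0.3, -1.7]
grip_width: 0.649
grip_force: 20.0
time: 8.3
position: [0.6485, 0.1203, 0.073]
tool_rot: [1.644, 2.676, 0.0]
ft_force: [-1.0, -0.3, 2.5]
grip_width: 0.651
grip_force: 20.0
```

It has touched the base: the vertical force swung by about +4 N. Releasing and retreating straight up.

```bash
python3 inch.py '0 0 0 0 0.75;0 0 0 0 1;0 0 0 0 1;0 0 0 0 1;0 0 0 0 1'
python3 inch.py '0 0 -0.03 0 1;0 0 -0.07 0 1;0 0 -0.11 0 1;0 0 -0.15 0 1;0 0 -0.15 0 1;0 0 -0.15 0 1;0 0 -0.15 0 1'
python3 -c "
from h import *
s=ctrl.get_image('side')
cv2.imwrite('pics/c5.png',cv2.resize(s,None,fx=1.5,fy=1.5)[:,:,::-1])"
```

```text
time: 8.8
position: [0.6483, 0.1203, 0.0724]
tool_rot: [-1.644, -2.677, 0.0]
ft_force: [-0.0, 0.4, -0.1]
grip_width: 0.973
grip_force: 0.0
time: 9.5
position: [0.6477, 0.1198, 0.2211]
tool_rot: [-1.644, -2.676, 0.003]
ft_force: [-0.4, 0.2, 0.0]
grip_width: 0.999
grip_force: 0.0
```

View pics/c5.png

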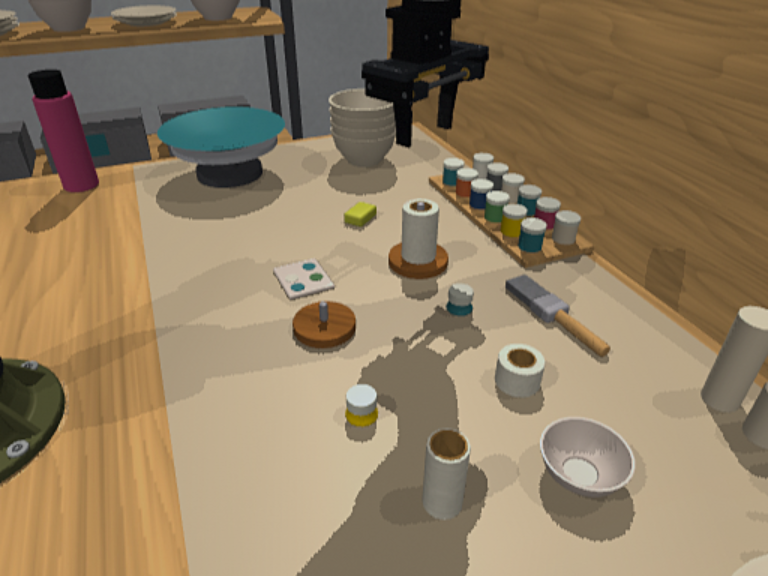

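The full roll stands upright on the tall-spindle base at (419,235). The thin roll at (446,475) and short roll at (521,370) haven't moved, and the gripper is clear.

```bash
python3 -c "
from bench import ctrl;print(ctrl.close_job())"
```

```text
the job is handed in; nothing more can be done
None
```

The full roll is mounted upright on the tall-spindle holder, down on its wooden base and released at about 9 s; the other two rolls were left where they stood, and the job is handed in (no verdict was printed).

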